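# Press the globe lamp's pedal switch on the mantel shelf

## Robot

A 7-joint arm with a two-finger parallel gripper is mounted at the origin on the work surface. World frame = base frame: x ahead of the robot, y to its left, z up, the work surface at z = 0. Lengths are in mm, angles in rad, forces in N, time in s.
With the tool pointing down it reaches from about 425 to 950 mm from the base axis. Payload 4.7 kg.
Tool frame: the origin (TCP) lies on the centre line of the jaws, within the pads' length; the fingertips stand 22 mm ahead of it and the grasp point (between the pads) lies 3 mm ahead of it; y points along the fingers, z is the direction in which the jaws open and shut, and the axes are right-handed (so a half turn about y gives the same grasp; the last joint's range is limited). The gripper opens to 85 mm and grips with 20 to 120 N. Pads are 22 mm wide; open, the fingers measure 114 mm over their backs; the gripper's body (76 mm by 85 mm) begins 54 mm behind the grasp point. The pads swing forward as they close: fully open they stand 13 mm farther back than shut.
Start: joints at [1.174, 0.469, -0.049, 1.532, 0.024, 1.141, -0.082], TCP at [242.751, -629.856, 253.335] pointing down, gripper open.
Joint ranges: [-2.59, 2.59], [-0.33, 1.99], [-1.39, 1.29], [0.1, 2.45], [-1.04, 4.18], [0.21, 1.99], [-2.66, 2.66]. Speed limits (rad/s): [2.57, 2.57, 3.14, 3.14, 3.14, 3.14, 3.14].

## Interface

Orientations are given as a unit quaternion [x, y, z, w].
In Python, from workcell import bot, fingers, kin, status, optics, job gives the robot as it stands. Calls block until the motion is done:
- bot.movep(position, orientation): joint-space move of the TCP to a pose.
- bot.line_to(position, rotation=None, speed=150): straight line of the TCP; rotation=None keeps the orientation; speed is the mean speed in mm/s.
- bot.movej(angles): joint-space move.
- fingers.gripper_to(opening, grasp_force=None): finger opening in mm; grasp_force is the grip in N (None keeps the last); returns when the fingers have stopped.
- bot.dwell(seconds).
- kin.inverse_kinematics(position, orientation): joint angles nearest the present ones, or None.
- status.sense(): the state.
- optics.snapshot(name): name is "scene" or "top" or "wrist"; returns the picture (480x640x3 uint8, red, green, blue); there is no depth.
- optics.camera_model(name): a dict with "fx", "fy", "cx", "cy" (pixels), "T" (4x4, takes a point from camera to world coordinates); the wrist camera has in their place "tool_from_camera" (4x4, takes a point from camera to tool coordinates, whose origin is the TCP and whose axes are the tool frame's). Camera axes: x right, y down, z forward; pixel columns grow to the right and rows downward; lengths in mm; the calibration is good to about 2 mm. The wrist camera is an equidistant fisheye: a pixel r from the principal point sees the ray r / f radians off the axis. A picture is of the moment at which its call begins: read the wrist's pose just before it. camera_model takes no time and is no camera call.
A pose or a line that the arm cannot do raises bot.MotionError and nothing moves.
- job.sign_off(): hands the job in, once; it reports no verdict.
The state is a dict: "t": time; "q": joint angles; "joint_vel": joint speeds; "joint_torque": joint torques, N m; "eef_pos": TCP position; "tool_rot": TCP orientation; "wrist_force": force on the tool from outside, world axes, zero at the start; "ft_torque": the same for the moment, N m; "finger_gap": finger opening in mm.
Only numpy, scipy, OpenCV 4.12 (cv2) and the standard library are available. Lean on these libraries where they do the work, as an engineer would, in place of code of your own. Each camera call takes 0.05 s, during which the arm holds its last target.

## Task

Two small white lamps stand on the mantel shelf. Work the switch of the one with the round globe shade: press the hinged pedal on its base all the way down to its stop, keep it there for about a second, then let go so that it springs back up. Do not press the pedal of the other lamp, the one with the straight drum shade.

Things in the scene. Friction and masses are not known exactly. Their poses are not given: they have to be found in the camera images.
- globe_pedal (a joint): hinge angle (rad) of the globe lamp's pedal flap: 0 at rest (tilted up 0.29 rad, free edge high), 0.26 at its stop (nearly level). Flap: white plastic, 64 mm long from the hinge, 50 mm wide, 6 mm thick, fine grey ribs. Its spring takes about 2 N at the pad to start, 5.5 N to reach the stop; let go, it returns to 0
- globe_pedal_pad (a point): where to press the globe lamp's flap: point on its top face, mid-width, 48 mm from the hinge, 18 mm from the free edge, 53 mm above the shelf at rest, 12 mm lower at the stop. x: from free edge (robot side) to hinge; y: along the hinge; its yaw is the lamp's. The round globe shade, 76 mm wide, top 172 mm above the shelf, is 145 mm from it along the base
- drum_pedal (a joint): hinge angle (rad) of the drum lamp's pedal flap, made like the globe lamp's; not to be pressed. Both lamps have a fixed white plastic base 110 x 240 x 28 mm, long side across the robot's view, flap on the right half seen from the robot, short stem with the shade on the left half
- drum_pedal_pad (a point): the same point on the drum lamp's flap, with the same axes and heights. That lamp's shade is a straight cylinder 84 mm wide, 70 mm tall, top 170 mm above the shelf. Either lamp may be at the left or the right end of the shelf; ornaments up to 95 mm high stand between and just behind them

How it is judged (in metres and radians):
On the way:
1. the globe lamp's pedal is held down at its stop (value of joint globe_pedal above 0.22 rad), for 0.3 s.
At the end, for the whole second after the job is handed in: After having been held at its stop (beyond 0.22 of 0.26 rad for 0.3 s), the globe lamp's pedal is let go and back up (below 0.06 rad), and the drum lamp's pedal is up too (below 0.06 rad) (value of joint each of globe_pedal, drum_pedal below 0.06 rad); the robot touches nothing.
It fails at once if the drum lamp's pedal is pressed (beyond 0.1 rad) (value of joint drum_pedal above 0.1 rad).
It also fails if it takes over 30 s, if anything falls off the work surface, if the arm or the gripper's body presses on something with over 40 N, if the wrist force passes 120 N, or if a joint passes its speed limit or range.

## Working session

There is one attempt and no reset: what is moved stays moved. The work goes in short steps, each a Python script; the robot and the scene stay as the last script left them, time stands still between calls to the robot, and variables do not carry over. Pictures are saved under pics/ and viewed, and the job is handed in when it is done.

```bash
mkdir -p pics
python3 - <<'E'
from workcell import bot, fingers, kin, status, optics, job
import cv2
for n in ["scene","top","wrist"]:
    s=status.sense(); im=optics.snapshot(n); cv2.imwrite(f"pics/{n}0.png",im[:,:,::-1]); m=optics.camera_model(n); print(n,{k:(v.round(3).tolist() if hasattr(v,'round') and hasattr(v,'tolist') else v) for k,v in m.items()})
s=status.sense();print(s)
E
```

```text
scene {'fx': 455.9871139664831, 'fy': 455.9871139664831, 'cx': 313.1103816658138, 'cy': 242.4877263159771, 'T': [[-0.872, 0.38, -0.307, 768.852], [0.489, 0.693, -0.53, 350.326], [0.011, -0.612, -0.791, 733.542], [0.0, 0.0, 0.0, 1.0]]}
top {'fx': 496.60180620470055, 'fy': 496.60180620470055, 'cx': 317.48738734730193, 'cy': 240.7806819117574, 'T': [[0.009, -0.99, 0.144, 404.525], [-1.0, -0.009, 0.0, -87.972], [0.001, -0.144, -0.99, 888.453], [0.0, 0.0, 0.0, 1.0]]}
wrist {'fx': 371.64829954431775, 'fy': 371.64829954431775, 'cx': 316.29836031063223, 'cy': 240.27951770119262, 'tool_from_camera': [[0.0, 0.964, 0.266, -66.993], [0.0, -0.266, 0.964, -120.728], [1.0, -0.0, -0.0, 0.366], [0.0, 0.0, 0.0, 1.0]]}
{'t': 0.15, 'q': array([ 1.17411783,  0.46929503, -0.04854816,  1.53340728,  0.02410348,
        1.14096279, -0.08231036]), 'joint_vel': array([ 1.17433709e-04, -3.03310892e-03, -5.96123138e-04, -3.84611299e-03,
       -2.62928801e-04, -1.66465008e-03,  2.78331067e-06]), 'joint_torque': array([ 6.09622257e-04, -5.10765553e+01, -4.66227648e-02, -2.37977707e+01,
        1.07746798e-02,  5.37614396e-03, -8.30574606e-06]), 'eef_pos': array([ 242.54154674, -629.49535021,  252.48129096]), 'tool_rot': array([-0.12940877,  0.69569833, -0.69467443,  0.12916905]), 'wrist_force': array([-0.03667097,  0.03483325,  0.3629433 ]), 'ft_torque': array([ 0.05464808, -0.0233201 , -0.01801255]), 'finger_gap': 85.58632288446577}
```

View pics/scene0.png

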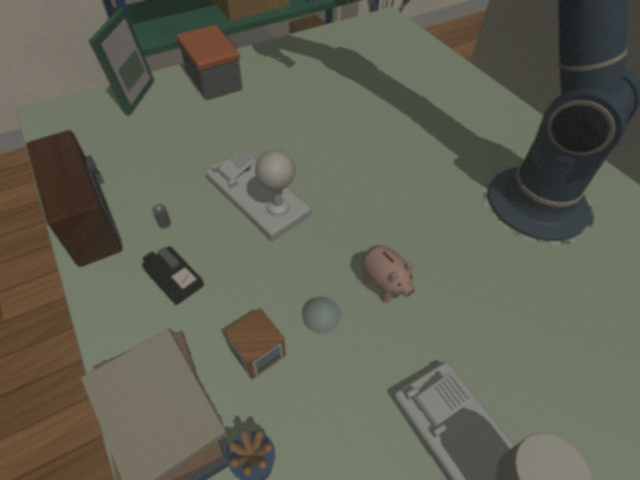

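View pics/top0.png

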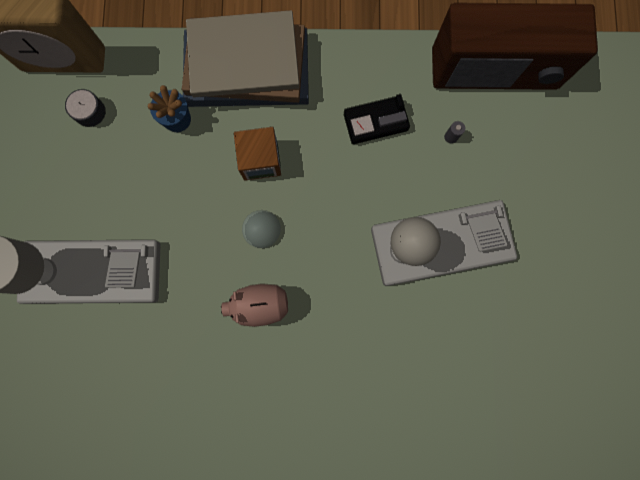

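View pics/wrist0.png

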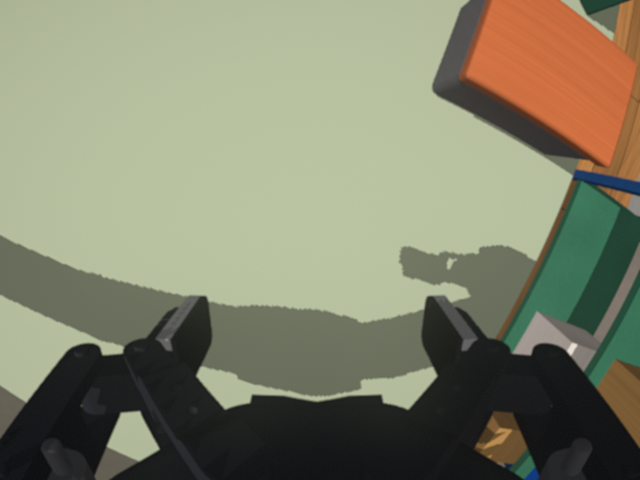

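The globe lamp is the right-hand one in the top view: base about (373–517, 203–285), flap near (490, 232). The drum lamp is at the left edge, with its flap near (122, 268). I'll enlarge the globe lamp.

Run:
```python
import cv2
a=cv2.imread("pics/top0.png")[190:295,365:525]; cv2.imwrite("pics/topc.png",cv2.resize(a,None,fx=5,fy=5,interpolation=cv2.INTER_CUBIC))
a=cv2.imread("pics/scene0.png")[140:250,195:325]; cv2.imwrite("pics/scenec.png",cv2.resize(a,None,fx=5,fy=5,interpolation=cv2.INTER_CUBIC))
```

```text
(no output)
```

View pics/topc.png

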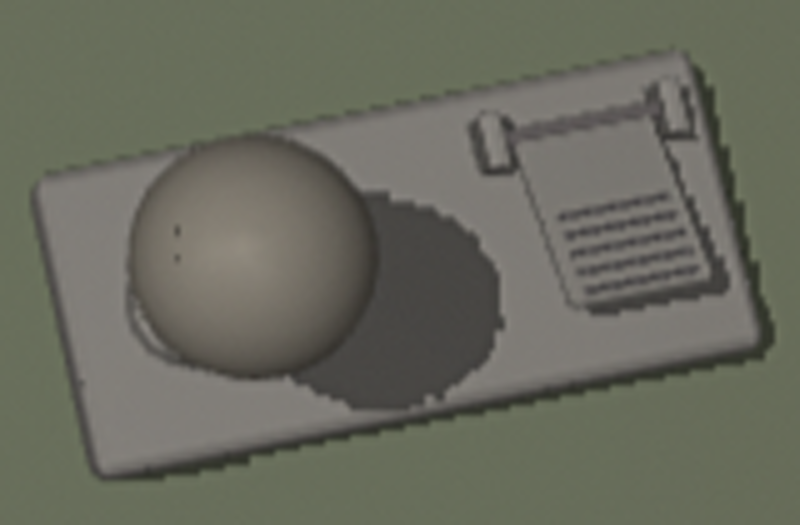

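View pics/scenec.png

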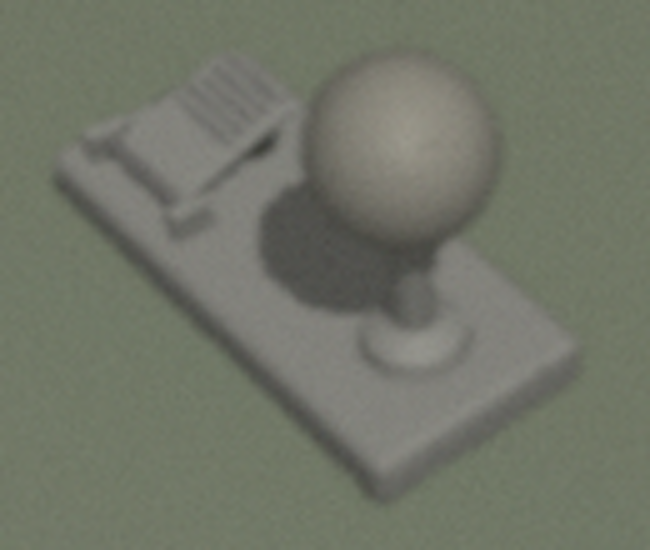

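```bash
cat > h.py <<'E'
from workcell import bot, fingers, kin, status, optics, job
import numpy as np
def bp(n,u,v,z):
    m=optics.camera_model(n);T=np.array(m["T"])
    d=T[:3,:3]@[(u-m["cx"])/m["fx"],(v-m["cy"])/m["fy"],1]
    return T[:3,3]+d*(z-T[2,3])/d[2]
E
python3 - <<'E'
from h import *
f=lambda x,y,z:bp("top",365+x/5,190+y/5,z)
g=lambda x,y,z:bp("scene",195+x/5,140+y/5,z)
c=[f(*p,28) for p in [(37,182),(688,55),(762,342),(100,476)]]
print(np.round(c)); print([np.linalg.norm(c[i]-c[i-3]).round(1) for i in range(4)])
fl=[f(575,308,56),f(717,275,56),f(515,135,39),f(652,105,39)]
print(np.round(fl)); fm=(fl[0]+fl[1])/2;hm=(fl[2]+fl[3])/2
print(fm,hm,np.linalg.norm((fm-hm)),"pad",fm+(hm-fm)*18/64)
d=c[1]-c[0];print("yaw",np.arctan2(d[0],-d[1])); d=c[2]-c[3];print("yaw",np.arctan2(d[0],-d[1]))
s1=g(235,52,57);s2=g(297,103,57);print("scene free",s1,s2,(s1+s2)/2, g(120,142,39),g(183,205,39))
print((np.array(c).mean(0)))
E
```

```text
[[ 556. -184.   28.]
 [ 604. -415.   28.]
 [ 501. -436.   28.]
 [ 453. -205.   28.]]
[np.float64(236.0), np.float64(104.3), np.float64(236.3), np.float64(105.1)]
[[ 509. -362.   56.]
 [ 521. -411.   56.]
 [ 572. -350.   39.]
 [ 583. -398.   39.]]
[ 515.18188149 -386.74289001   56.        ] [ 577.54517422 -373.61301283   39.        ] 65.95888078466743 pad [ 532.72155757 -383.05011205   51.21875   ]
yaw 0.20361769982805306
yaw 0.20712508440140753
scene free [ 518.37347984 -404.29006696   57.        ] [ 508.19615461 -360.92705174   57.        ] [ 513.28481723 -382.60855935   57.        ] [ 579.98473694 -394.01158537   39.        ] [ 571.09983204 -344.66887377   39.        ]
[ 528.46173206 -310.26724302   28.        ]
```

Both views agree on the shelf height and put the pad near (532, -382), with a lamp yaw of about -0.2. I'll close the gripper, move over the pad and check.

Run:
```python
from h import *
from scipy.spatial.transform import Rotation as R
import cv2
x=np.array([62.4,13.1,0]);x/=np.linalg.norm(x)  # lamp x
y=np.array([-x[1],x[0],0])
print("start R",R.from_quat(status.sense()["tool_rot"]).as_matrix().round(2))
best=None
for s in (1,-1):
    Z=s*y; Y=np.array([0,0,-1.]); X=np.cross(Y,Z)
    q=R.from_matrix(np.c_[X,Y,Z]).as_quat()
    j=kin.inverse_kinematics([533,-382,250],q); print(s,j, None if j is None else np.abs(j-status.sense()["q"]).max())
    if j is not None:
        d=np.abs(j-status.sense()["q"]).max()
        if best is None or d<best[0]: best=(d,q)
q=best[1]; np.save("q.npy",q)
fingers.gripper_to(0)
bot.movep([533,-382,250],q)
bot.line_to([533,-382,110])
s=status.sense();print(s["t"],s["eef_pos"],s["wrist_force"],s["finger_gap"])
for n in ("top","wrist","scene"):
    cv2.imwrite(f"pics/{n}1.png",optics.snapshot(n)[:,:,::-1])
a=cv2.imread("pics/scene1.png")[90:250,175:325]; cv2.imwrite("pics/scene1c.png",cv2.resize(a,None,fx=3.7,fy=3.7,interpolation=cv2.INTER_CUBIC))
```

```text
start R [[-0.93 -0.    0.36]
 [-0.36  0.   -0.93]
 [ 0.   -1.   -0.  ]]
1 [ 1.06339528  0.54704151 -0.7499847   1.55551954  0.39113354  1.19446457
  2.018647  ] 2.100957355171042
-1 [ 0.63532768  0.44246861 -0.10926193  1.58297215  0.05192048  1.11899167
 -0.85003398] 0.7677236192702183
3.425 [ 533.61624317 -382.51429092  111.06512233] [ 0.20592521 -0.13027186  0.07028901] -0.1778940395468365
```

View pics/wrist1.png

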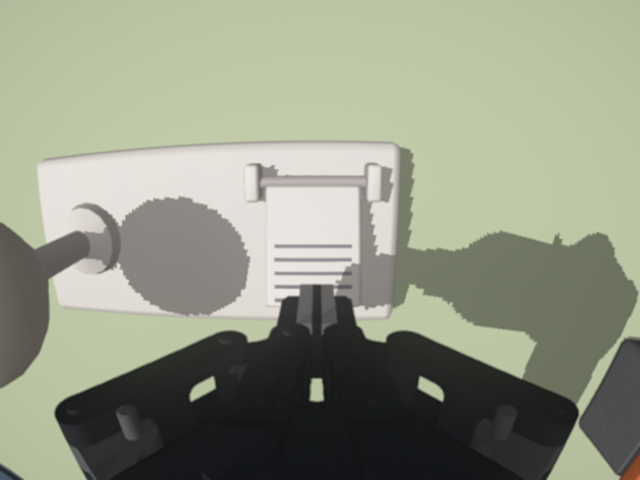

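View pics/scene1c.png

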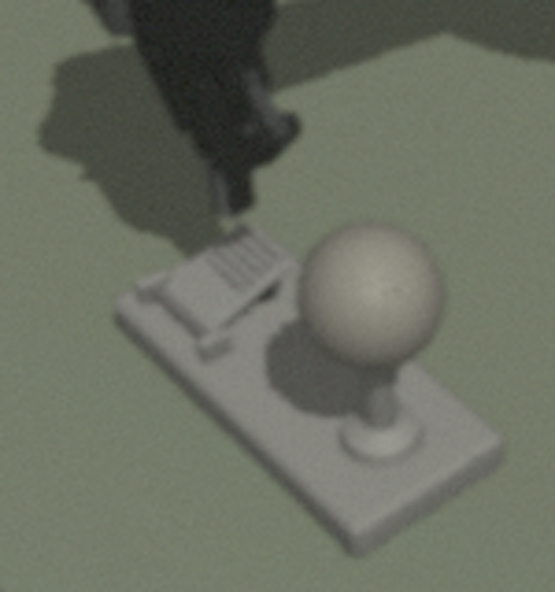

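The wrist view shows the fingertips (col 317) in line with the flap (cols 267–360) and its ribs, and the globe well clear on the left. Next I press in small steps and watch the force.

Run:
```python
from h import *
import cv2
bot.line_to([535,-382,84],speed=60)
z=82.; 
while z>=56:
    bot.line_to([535,-382,z],speed=30); bot.dwell(0.1)
    s=status.sense();F=s["wrist_force"];print(z,round(s["t"],2),s["eef_pos"].round(1),F.round(2))
    if F[2]>14 or s["t"]>18: break
    z-=1.5
cv2.imwrite("pics/wrist2.png",optics.snapshot("wrist")[:,:,::-1])
bot.dwell(1.0)
s=status.sense();print(s["t"],s["eef_pos"].round(1),s["wrist_force"].round(2))
cv2.imwrite("pics/scene2.png",optics.snapshot("scene")[:,:,::-1])
a=cv2.imread("pics/scene2.png")[90:250,175:325]; cv2.imwrite("pics/scene2c.png",cv2.resize(a,None,fx=3.7,fy=3.7,interpolation=cv2.INTER_CUBIC))
```

```text
82.0 4.51 [ 535.1 -382.1   82.2] [-1.42  0.12 -0.37]
80.5 4.86 [ 535.  -382.    80.5] [ 0.44 -0.13  0.81]
79.0 5.21 [ 535.  -382.    78.9] [-0.37  0.1   0.19]
77.5 5.56 [ 535.  -382.    77.5] [-0.44  0.16 -0.74]
76.0 5.91 [ 535.2 -382.1   76.3] [ 0.72 -0.05  2.3 ]
74.5 6.26 [ 535.1 -382.2   74.6] [-0.12  0.18  1.89]
73.0 6.61 [ 535.  -382.2   73. ] [-0.95 -0.81  2.3 ]
71.5 6.96 [ 535.  -382.1   71.5] [ 0.11 -1.24  3.08]
70.0 7.31 [ 534.9 -382.1   70. ] [-0.77 -1.15  2.73]
68.5 7.66 [ 534.9 -382.1   68.5] [-0.71 -0.6   3.22]
67.0 8.01 [ 534.9 -382.    67. ] [-0.55 -1.15  3.61]
65.5 8.36 [ 534.9 -382.1   65.5] [-1.52 -1.33  3.25]
64.0 8.71 [ 534.9 -382.1   64. ] [-2.9  -0.78  3.99]
62.5 9.06 [ 534.9 -382.1   62.6] [-2.15 -0.52  5.18]
61.0 9.41 [ 534.9 -382.1   62.3] [-4.61  0.22 11.56]
59.5 9.76 [ 534.9 -382.2   62. ] [-6.64  1.97 18.58]
10.8083 [ 534.9 -382.2   62. ] [-6.76  1.61 18.67]
```

View pics/scene2c.png

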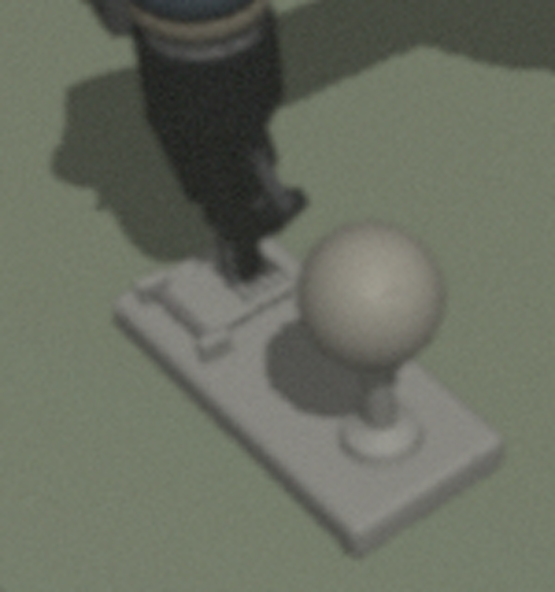

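View pics/wrist2.png

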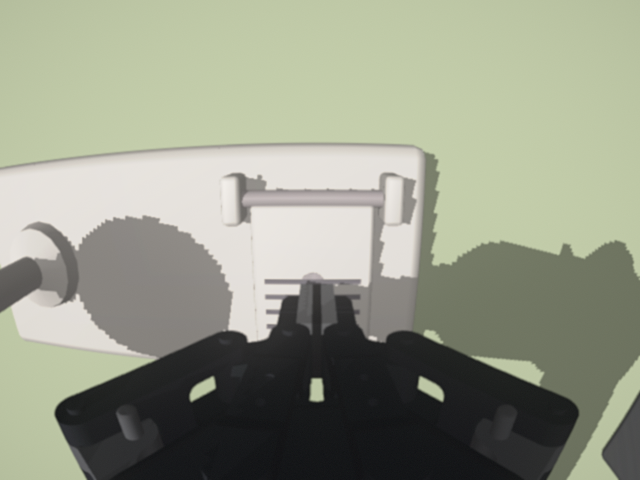

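The force rose gradually to about 5 N over 13 mm of travel, then steeply to 18.6 N at a constant height. The pedal is at its stop, and the picture shows the flap level. It has been held there for over 1 s, so I'll release it.

Run:
```python
from h import *
import cv2
bot.line_to([535,-382,90],speed=60)
bot.line_to([533,-382,200],speed=150)
bot.dwell(0.4)
s=status.sense();print(s["t"],s["eef_pos"].round(1),s["wrist_force"].round(2))
cv2.imwrite("pics/scene3.png",optics.snapshot("scene")[:,:,::-1])
a=cv2.imread("pics/scene3.png"); cv2.imwrite("pics/scene3c.png",cv2.resize(a[90:250,175:325],None,fx=3.7,fy=3.7,interpolation=cv2.INTER_CUBIC))
```

```text
12.8 [ 532.9 -381.9  199.6] [-0.29 -0.18 -0.23]
```

View pics/scene3c.png

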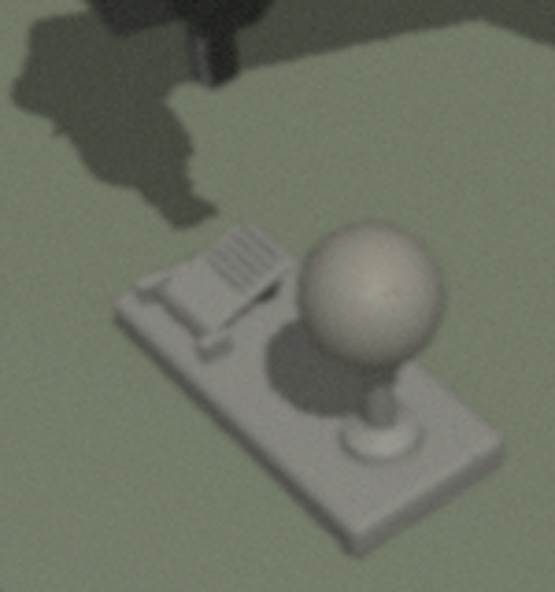

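The flap is tilted up again, with its free edge at about (245, 230) in the crop as before the press. The gripper is clear.

```bash
python3 -c "
from workcell import job; print(job.sign_off())"
```

```text
the job is handed in; nothing more can be done
None
```

I pressed the globe lamp's pedal (the lamp on the robot's right) down to its stop, held it there for about 1 s, released it and handed the job in at about 13 s.

- **Press:** I used the closed fingertips at about (535, -382). The force rose to about 5 N over roughly 13 mm of travel, then steeply to about 18.7 N with the height steady at the stop. The camera showed the flap level.
- **Release:** The last picture shows the flap tilted up as it was at the start. The gripper stood about 125 mm above the flap with a wrist force near zero.
- **Drum lamp:** The arm never went near it. I did not look at it again after the press.

No check failed or disagreed. The hand-in gave no verdict.

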